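# Rebuild the sieve stack in the sorting tray

## Task

The washed sieve set is dry: stack it up again in the middle of the white sorting tray. The receiver pan goes at the bottom, then the sieves from finest mesh to coarsest going up, then the lid on top, each one nested fully home in the one below. Leave the glass dish, the amber vial and the white pot standing where they are on the mat.

Things in the scene. Friction and masses are not known exactly. Their poses are not given: they have to be found in the camera images.
- tray: Shallow open white plastic sorting tray, fixed, beside the dark mat (left or right of it): 220 mm along its x, 160 mm along its y, walls 18 mm high and 3 mm thick (lip 4 mm wider). Origin: centre of its underside; inner floor 3 mm above that. Build the stack at its centre.
- pan: Receiver pan: plain round steel cup, bright flat solid bottom, no mesh, no skirt, open side up; 64 mm outside, 59 mm inside diameter, 30 mm high, floor 3 mm thick, about 90 g. Origin: centre of its underside, z up. The fine sieve nested in it has its origin 21 mm above the pan's.
- sieve_fine: Fine sieve: dense brass gauze, lowest frame. Steel, about 90 g, 33 mm high. Up from its origin (centre of underside, z up): tapered skirt 9 mm tall (49 to 55.6 mm wide), shoulder, straight frame 24 mm tall, 64 mm outside, 59 mm inside, open on top. Its shoulder rests on the rim below. Grip the frame, fingertips above the shoulder. The next part's origin ends 24 mm above this one's.
- sieve_medium: Medium sieve: brass mesh, 5 mm openings. Steel, about 100 g, 41 mm high. Up from its origin (centre of underside, z up): tapered skirt 9 mm tall (49 to 55.6 mm wide), shoulder, straight frame 32 mm tall, 64 mm outside, 59 mm inside, open on top. Its shoulder rests on the rim below. Grip the frame, fingertips above the shoulder. The next part's origin ends 32 mm above this one's.
- sieve_coarse: Coarse sieve: brass mesh, 9 mm openings. Steel, about 120 g, 49 mm high. Up from its origin (centre of underside, z up): tapered skirt 9 mm tall (49 to 55.6 mm wide), shoulder, straight frame 40 mm tall, 64 mm outside, 59 mm inside, open on top. Its shoulder rests on the rim below. Grip the frame, fingertips above the shoulder. The next part's origin ends 40 mm above this one's.
- lid: Lid: steel disc 64 mm in diameter and 4 mm thick over a tapered skirt 9 mm tall (49 to 55.6 mm), with an upright black round knob in the middle, 18 mm in diameter, from 13 to 35 mm above the origin; about 80 g. Origin: centre of its underside, z up. Take it by the knob. Nested, its origin is 40 mm above the coarse sieve's.
- dish: Leave alone: round open glass dish with a few small bones in it, 60 mm diameter, 14 mm high, on the mat. Origin: centre of its underside.
- vial: Leave alone: amber glass vial with a white cap, 26 mm diameter, 50 mm high, on the mat. Origin: centre of its underside.
- pot: Leave alone: white plastic screw pot, black cap, paper label, 48 mm diameter, 45 mm high, on the mat. Origin: centre of its underside.
- mat: Dark ribbed rubber drying mat, fixed, 235 mm along its x, 420 mm along its y, 4 mm thick; origin: centre of its underside. The five parts and three bystanders stand on it in shuffled places: two rows along its y, 115 mm apart, of four places 110 mm apart, each thing within 7 mm of its place. Fingers closing along the grid's diagonals have most room.

How it is judged:
By the outcome, as a careful person would: the job done as asked, in the order asked, and still so for the second after the job is handed in, with the robot touching nothing.
It also fails if it takes over 115 s, if anything falls off the work surface, if the arm or the gripper's body presses on something with over 40 N, if the wrist force passes 120 N, or if a joint passes its speed limit or range.

## Robot

A 6-joint arm with a two-finger parallel gripper is mounted at the origin on the work surface. World frame = base frame: x ahead of the robot, y to its left, z up, the work surface at z = 0. Lengths are in m, angles in rad, forces in N, time in s.
With the tool pointing down it reaches from about 0.3 to 0.775 m from the base axis. Payload 14.6 kg.
Tool frame: the origin (TCP) lies on the mounting face of the last link; the fingertips stand 199 mm ahead of it and the grasp point (between the pads) lies 180 mm ahead of it; z points along the fingers, y is the line along which they close (so a half turn about z gives the same grasp; the last joint's range is limited). The gripper opens to 94 mm and grips with 3 to 60 N. Pads are 16 mm wide; open, the fingers measure 119 mm over their backs; the gripper's body (75 mm by 177 mm) begins 78 mm behind the grasp point.
Start: joints at [-1.173, 0.3, 1.521, -0, 1.321, -0.067], TCP at [0.247, -0.492, 0.405] pointing down, gripper open.
Joint ranges: [-3.03, 3.03], [-0.79, 2.21], [0.23, 2.52], [-1.04, 4.18], [0, 3.07], [-2.55, 2.55]. Speed limits (rad/s): [2.22, 2.22, 2.57, 3.14, 3.14, 3.14].

## Interface

Orientations are given as [roll, pitch, yaw] about the fixed x, y, z axes, in that order (R = Rz(yaw) Ry(pitch) Rx(roll)).
In Python, from station import telemetry, cams, workorder, finder gives the robot as it stands.
- The arm moves only by the tool jog_arm, never from a script. Its argument "rows" is a list of rows, each an object with "gripper": the finger opening in m, from 0 to 0.094; "slide": the shift along the tool's x, y, z in m, a list of three; "spin": the turn about the tool's z in rad. In form: [{"gripper": gripper, "slide": [tx, ty, tz], "spin": spin}, ...]. A call has 1 to 8 rows; each row is the pose to reach, as a shift and turn from the pose commanded when the call began, along the tool's axes at that moment; what a row does not reach only later rows make up. A row lasts 1/10 s, in which the tool goes at most 50 mm and 8.59 degrees, less where a joint would pass 70% of its speed; a pose out of reach is approached as far as the arm can. A call with a gripper value outside its range is refused whole. The fingers move at their own pace and stop on an object; "squeeze" is the grip in N (left out, the last holds). Time passes only in rows, so rows that repeat a pose let the fingers close. It gives the time, the measured TCP pose, the force, the opening and the grip force at its end, in the units of the state.
- telemetry.get_obs(): the state, without advancing time (a new reading comes with each control period).
- cams.camera(name): name is "side" or "top"; returns (picture, depth): 480x640x3 uint8, red, green, blue; 480x640 float32, m along the optical axis (not along the pixel's ray), 0 where there is no reading.
- cams.camera_info(name): a dict with "camera_matrix" (3x3 intrinsics, pixels), "k1" (the pictures are not rectified: a ray, as slopes to the right and down, at radius r is drawn at 1 + k1 r^2 times it, then the intrinsics apply), "R" (3x3) and "t" (3): a world point X has camera coordinates R X + t. Camera axes: x right, y down, z forward; pixel columns grow to the right and rows downward; lengths in m; the calibration is good to about 2 mm. A picture is of the moment at which its call begins. camera_info takes no time and is no camera call.
- workorder.hand_in(): hands the job in; it is judged then, once.
Trained networks look in the newest picture that a camera, given by its name, has taken for a name from the list of things; names that differ only in an ending like _2 or _b are one class to them, and where a whole thing is asked for, a point or a joint stands for the part that bears it (a point fixed in the world has none). Each returns a list of dicts, best first, with "confidence" (0 to 1); they miss things now and then, are a little off and sometimes report something else, mostly with a low value. They report only what shows in the picture. A call takes as long as a camera call.
- finder.find_in(target, camera): "point" ([x, y, z] in m, in world coordinates, good to about 4 mm: the middle of the surface that is visible of it).
- finder.masks_of(target, camera): "region" (480x640 bool, what is visible of it).
The state is a dict: "time_s": time; "qpos": joint angles; "joint_vel": joint speeds; "tau": joint torques, N m; "ee_pos": TCP position; "eef_rot": TCP orientation; "force": force on the tool from outside, world axes, zero at the start; "moment": the same for the moment, N m; "grip_width": finger opening in m; "grip_force": force on a finger pad.
Only numpy, scipy, OpenCV 4.12 (cv2) and the standard library are available. Lean on these libraries where they do the work, as an engineer would, in place of code of your own. Each camera call takes 0.05 s, during which the arm holds its last target. There are 200 camera calls.

## Working session

There is one attempt and no reset: what is moved stays moved. The work goes in short steps, Python scripts to look and compute and a tool call to move; the robot and the scene stay as the last step left them, time stands still between calls to the robot, and variables do not carry over. Pictures are saved under pics/ and viewed, at most 14 in all, crops included, and the job is handed in when it is done.

Besides the shell and the picture viewer there is one more tool, called after "Request:" by a JSON object that holds its "op" and its "data". jog_arm: Moves the arm, as the interface text tells. Its arguments: {"type":"object","properties":{"rows":{"type":"array","items":{"type":"object","properties":{"gripper":{"type":"number"},"slide":{"type":"array","items":{"type":"number"}},"spin":{"type":"number"}}}},"squeeze":{"type":"number"}},"required":["rows"]}

```bash
mkdir -p pics; ls
python3 - <<'E'
from station import telemetry,cams,finder
import cv2,numpy as np
print(telemetry.get_obs())
for c in ['top','side']:
    im,d=cams.camera(c); cv2.imwrite(f'pics/{c}0.png',im[...,::-1]); i=cams.camera_info(c); print(c,i)
for n in ['tray','mat','pan','sieve_fine','sieve_medium','sieve_coarse','lid','dish','vial','pot']:
    for c in ['top','side']:
        print(n,c,[(np.round(r['point'],3),round(r['confidence'],2)) for r in finder.find_in(n,c)][:3])
E
```

```text
pics
{'time_s': 0.0, 'qpos': array([-1.17262177e+00,  3.00432139e-01,  1.52157190e+00, -9.29037077e-07,
        1.32066695e+00, -6.66364555e-02]), 'joint_vel': array([-1.02806298e-03, -2.08839448e-03, -1.35210790e-04,  6.97114360e-05,
        1.73251079e-03,  6.46819338e-04]), 'tau': array([-1.46922888e-03, -5.31807911e+01, -3.52732265e+01,  7.07803736e-02,
        2.43907532e-02, -9.39868983e-05]), 'ee_pos': array([ 0.24650526, -0.49162607,  0.40411146]), 'eef_rot': array([-3.14051666e+00, -7.09049769e-05,  4.64811202e-01]), 'force': array([ 0.669702  , -0.0969333 , -1.20220185]), 'moment': array([ 0.01569807, -0.02614753, -0.01775777]), 'grip_force': 0.0, 'grip_width': 0.09408871155386625}
top {'camera_matrix': array([[478.50429601,   0.        , 320.04445366],
       [  0.        , 478.50429601, 233.61498687],
       [  0.        ,   0.        ,   1.        ]]), 'k1': 0.029104265144580484, 'R': array([[ 0.00274114, -0.99997351,  0.00674287],
       [-0.99179586, -0.00358036, -0.12778167],
       [ 0.12780243, -0.00633728, -0.9917794 ]]), 't': array([-0.00163713,  0.54381764,  1.00
[... 889 characters left out ...]
  0.003]), 0.56)]
sieve_medium top [(array([ 0.586, -0.234,  0.012]), 0.6)]
sieve_medium side [(array([ 0.578, -0.225,  0.033]), 0.63)]
sieve_coarse top [(array([ 0.472, -0.019,  0.014]), 0.66), (array([ 0.592, -0.348,  0.048]), 0.2)]
sieve_coarse side [(array([ 0.471, -0.015,  0.033]), 0.6)]
lid top [(array([ 0.477, -0.239,  0.017]), 0.55)]
lid side [(array([ 0.467, -0.237,  0.014]), 0.75)]
dish top [(array([ 0.478, -0.346,  0.003]), 0.63)]
dish side [(array([ 0.478, -0.344,  0.008]), 0.69)]
vial top [(array([ 0.466, -0.12 ,  0.055]), 0.53)]
vial side [(array([ 0.461, -0.114,  0.036]), 0.6)]
pot top [(array([ 0.591, -0.347,  0.048]), 0.72)]
pot side [(array([ 0.584, -0.336,  0.032]), 0.83)]
```

View pics/top0.png

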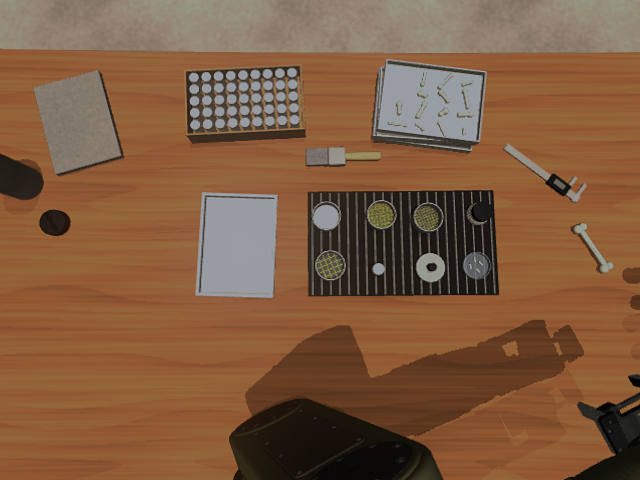

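View pics/side0.png

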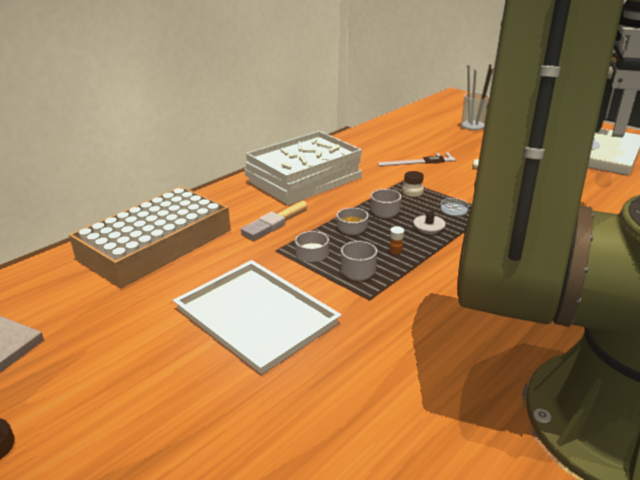

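The top view shows the pan (327,216), fine (381,214), medium (428,217), pot (480,212), coarse (330,265), vial (379,269), lid (431,267) and dish (477,265). The tray is centred near (237,245). The side view's frame heights agree with this, with the short frame at (351,221) and the taller one at (386,203). Next I'll refine the centres with silhouette fits.

```bash
cat > h.py <<'E'
from station import telemetry,cams,finder
import cv2,numpy as np
from scipy.optimize import least_squares
def proj(c,X):
    i=cams.camera_info(c); P=np.asarray(X)@i['R'].T+i['t']; s=P[:,:2]/P[:,2:]
    s=s*(1+i['k1']*(s**2).sum(1,keepdims=True)); K=i['camera_matrix']
    return s@K[:2,:2].T+K[:2,2]
a=np.linspace(0,2*np.pi,90)
def circ(x,y,z,r): return np.c_[x+r*np.cos(a),y+r*np.sin(a),0*a+z]
def cen(poly):
    m=cv2.moments(cv2.convexHull(np.float32(poly))); return np.array([m['m10'],m['m01']])/m['m00']
def fit(n,c,rings,g):
    "centre (x,y) whose projected silhouette has the mask's centroid; rings: (z,r)"
    R=finder.masks_of(n,c)
    if not R: return None
    m=R[0]['region'].astype(np.uint8)
    k=max(cv2.findContours(m,0,2)[0],key=cv2.contourArea)[:,0]
    f=lambda p: cen(np.vstack([proj(c,circ(*p,z,r)) for z,r in rings]))-cen(k)
    p=least_squares(f,g).x
    A=cv2.contourArea(cv2.convexHull(np.float32(np.vstack([proj(c,circ(*p,z,r)) for z,r in rings]))))
    return np.round(p,4),round(cv2.contourArea(cv2.convexHull(k))/A,2),round(R[0]['confidence'],2)
def go(x,y,zg,yaw=np.pi/4):
    "slide to bring grasp point to x,y,zg"
    o=telemetry.get_obs(); r=o['eef_rot']; c,s=np.cos(r[2]),np.sin(r[2])
    d=np.array([x,y,zg+.18])-o['ee_pos']
    return np.round([c*d[0]+s*d[1],s*d[0]-c*d[1],-d[2]],4),'spin',round(r[2]-yaw,3),'t',round(o['time_s'],2)
E
cat > obj.py <<'E'
S=lambda h:[(.004,.0245),(.013,.032),(.004+h,.032)]
O={'pan':([(.004,.032),(.034,.032)],(.588,-.01)),'sieve_fine':(S(.033),(.588,-.13)),'sieve_medium':(S(.041),(.585,-.234)),
'sieve_coarse':(S(.049),(.472,-.018)),'lid':([(.013,.032),(.017,.032),(.039,.009)],(.475,-.238))}
E
python3 - <<'E'
from h import *; from obj import O
for c in ['top','side']:
    cams.camera(c)
    for n,(r,g) in O.items(): print(c,n,fit(n,c,r,g))
    R=finder.masks_of('tray',c)
    k=max(cv2.findContours(R[0]['region'].astype(np.uint8),0,2)[0],key=cv2.contourArea)[:,0]
    h=cv2.approxPolyDP(cv2.convexHull(k),8,True)[:,0].astype(float)
    ce=[]
    for q in h: ce.append(least_squares(lambda p: proj(c,[[*p,.018]])[0]-q,(.52,.19)).x)
    print('tray',np.round(ce,3).tolist(),np.mean(ce,0))
print(go(.588,-.01,.15))
E
```

```text
top pan (array([ 0.5848, -0.0146]), 0.94, 0.68)
top sieve_fine (array([ 0.5879, -0.1344]), 0.89, 0.86)
top sieve_medium (array([ 0.5811, -0.2341]), 0.94, 0.65)
top sieve_coarse (array([ 0.4754, -0.0205]), 1.03, 0.62)
top lid (array([ 0.4747, -0.2424]), 0.95, 0.9)
tray [[0.638, 0.261], [0.63, 0.096], [0.407, 0.102], [0.413, 0.27]] [0.52224488 0.18206499]
side pan (array([ 0.585 , -0.0094]), 0.94, 0.71)
side sieve_fine (array([ 0.5868, -0.1298]), 0.95, 0.73)
side sieve_medium (array([ 0.5798, -0.2289]), 0.97, 0.64)
side sieve_coarse (array([ 0.4744, -0.0168]), 0.96, 0.95)
side lid (array([ 0.4704, -0.2336]), 0.89, 0.71)
tray [[0.635, 0.266], [0.626, 0.099], [0.404, 0.111], [0.404, 0.28]] [0.51738644 0.18903791]
(array([ 0.5211, -0.2775,  0.0747]), 'spin', np.float64(-0.321), 't', 1.8)
```

Request:
{"op": "jog_arm", "data": {"rows": [{"gripper":0.094,"slide":[0.518,-0.274,0.05],"spin":-0.321},{"gripper":0.094,"slide":[0.518,-0.274,0.05],"spin":-0.321},{"gripper":0.094,"slide":[0.518,-0.274,0.05],"spin":-0.321},{"gripper":0.094,"slide":[0.518,-0.274,0.05],"spin":-0.321},{"gripper":0.094,"slide":[0.518,-0.274,0.05],"spin":-0.321},{"gripper":0.094,"slide":[0.518,-0.274,0.05],"spin":-0.321},{"gripper":0.094,"slide":[0.518,-0.274,0.05],"spin":-0.321},{"gripper":0.094,"slide":[0.518,-0.274,0.05],"spin":-0.321}], "squeeze": 15}}

```text
time_s: 2.6
ee_pos: [0.4787, -0.1652, 0.3707]
eef_rot: [3.141, -0.0, 0.786]
force: [0.5, -1.0, -0.1]
grip_width: 0.094
grip_force: 0.0
```

```bash
python3 -c "
from h import *
print(go(.585,-.012,.12), telemetry.get_obs()['ee_pos'])"
```

```text
(array([ 0.1835, -0.0331,  0.0707]), 'spin', np.float64(0.0), 't', 2.6) [ 0.47873721 -0.16522528  0.3707055 ]
```

Request:
{"op": "jog_arm", "data": {"rows": [{"gripper":0.094,"slide":[0.1835,-0.033,0.07],"spin":0},{"gripper":0.094,"slide":[0.1835,-0.033,0.07],"spin":0},{"gripper":0.094,"slide":[0.1835,-0.033,0.07],"spin":0},{"gripper":0.094,"slide":[0.1835,-0.033,0.07],"spin":0},{"gripper":0.094,"slide":[0.1835,-0.033,0.07],"spin":0},{"gripper":0.094,"slide":[0.1835,-0.033,0.07],"spin":0}]}}

```text
time_s: 3.2
ee_pos: [0.5844, -0.0134, 0.3]
eef_rot: [-3.141, 0.001, 0.787]
force: [-0.6, 0.2, -0.0]
grip_width: 0.0942
grip_force: 0.0
```

```bash
python3 -c "
from h import *
print(go(.585,-.012,.028), telemetry.get_obs()['ee_pos'])
im,d=cams.camera('side'); cv2.imwrite('pics/s1.png',cv2.resize(im[180:300,240:440,::-1],None,fx=4,fy=4))"
```

```text
(array([ 0.0014, -0.0006,  0.092 ]), 'spin', np.float64(0.002), 't', 3.2) [ 0.58439594 -0.01340922  0.29998716]
```

View pics/s1.png

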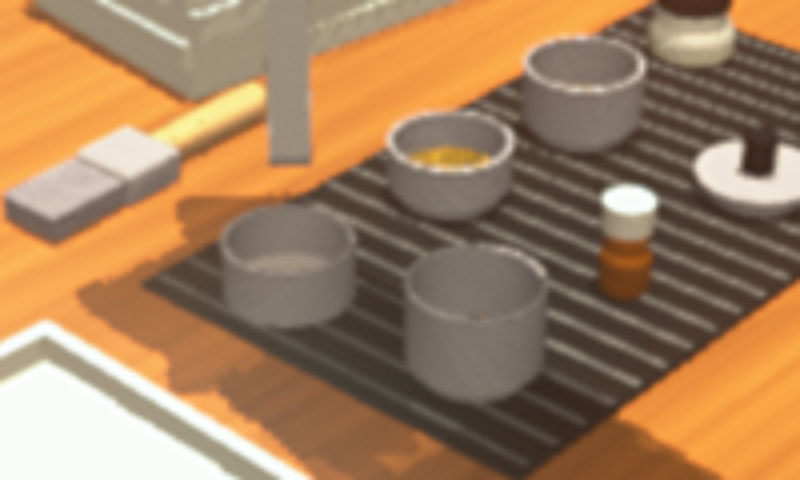

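The near fingertip is at crop (290,160) and the pan's centre is at about column 288, so the two are lined up. I'll descend and grip.

Request:
{"op": "jog_arm", "data": {"rows": [{"gripper":0.094,"slide":[0.001,0,0.05],"spin":0},{"gripper":0.094,"slide":[0.001,0,0.075],"spin":0},{"gripper":0.094,"slide":[0.001,0,0.091],"spin":0},{"gripper":0.094,"slide":[0.001,0,0.091],"spin":0},{"gripper":0.05,"slide":[0.001,0,0.091],"spin":0},{"gripper":0.05,"slide":[0.001,0,0.091],"spin":0},{"gripper":0.05,"slide":[0.001,0,0.091],"spin":0},{"gripper":0.05,"slide":[0.001,0,0.091],"spin":0}], "squeeze": 15}}

```text
time_s: 4.05
ee_pos: [0.5851, -0.0133, 0.2105]
eef_rot: [3.141, -0.001, 0.786]
force: [-1.1, 1.1, 0.7]
grip_width: 0.0653
grip_force: 0.7
```

Request:
{"op": "jog_arm", "data": {"rows": [{"gripper":0.05,"slide":[0,0,0],"spin":0},{"gripper":0.05,"slide":[0,0,0],"spin":0},{"gripper":0.05,"slide":[0,0,-0.03],"spin":0},{"gripper":0.05,"slide":[0,0,-0.08],"spin":0},{"gripper":0.05,"slide":[0,0,-0.08],"spin":0}], "squeeze": 20}}

```text
time_s: 4.55
ee_pos: [0.5859, -0.0133, 0.2959]
eef_rot: [3.134, -0.006, 0.786]
force: [0.2, -0.1, -0.8]
grip_width: 0.064
grip_force: 20.0
```

```bash
python3 -c "
from h import *
print(go(.520,.186,.11), telemetry.get_obs()['ee_pos'])"
```

```text
(array([ 0.0944, -0.1875,  0.0059]), 'spin', np.float64(0.001), 't', 4.55) [ 0.58591943 -0.01330674  0.29590931]
```

Request:
{"op": "jog_arm", "data": {"rows": [{"gripper":0.05,"slide":[0.02,-0.04,0],"spin":0},{"gripper":0.05,"slide":[0.04,-0.08,0],"spin":0},{"gripper":0.05,"slide":[0.06,-0.12,0],"spin":0},{"gripper":0.05,"slide":[0.08,-0.16,0],"spin":0},{"gripper":0.05,"slide":[0.094,-0.187,0],"spin":0},{"gripper":0.05,"slide":[0.094,-0.187,0],"spin":0},{"gripper":0.05,"slide":[0.094,-0.187,0],"spin":0},{"gripper":0.05,"slide":[0.094,-0.187,0],"spin":0}]}}

```text
time_s: 5.35
ee_pos: [0.5195, 0.1845, 0.2894]
eef_rot: [-3.142, 0.0, 0.785]
force: [1.4, -0.2, -1.7]
grip_width: 0.0641
grip_force: 20.0
```

```bash
python3 -c "
from h import *
print(go(.520,.186,.0295), telemetry.get_obs()['ee_pos'])"
```

```text
(array([ 0.0015, -0.0007,  0.0799]), 'spin', np.float64(-0.0), 't', 5.35) [0.51945747 0.18447037 0.28940459]
```

Request:
{"op": "jog_arm", "data": {"rows": [{"gripper":0.05,"slide":[0.001,-0.001,0.035],"spin":0},{"gripper":0.05,"slide":[0.001,-0.001,0.06],"spin":0},{"gripper":0.05,"slide":[0.001,-0.001,0.073],"spin":0},{"gripper":0.05,"slide":[0.001,-0.001,0.077],"spin":0},{"gripper":0.05,"slide":[0.001,-0.001,0.08],"spin":0},{"gripper":0.05,"slide":[0.001,-0.001,0.0805],"spin":0},{"gripper":0.05,"slide":[0.001,-0.001,0.0805],"spin":0}]}}

```text
time_s: 6.05
ee_pos: [0.5194, 0.1868, 0.21]
eef_rot: [3.141, -0.001, 0.786]
force: [0.4, -0.4, -1.5]
grip_width: 0.064
grip_force: 20.0
```

Request:
{"op": "jog_arm", "data": {"rows": [{"gripper":0.05,"slide":[0,0,0.001],"spin":0},{"gripper":0.05,"slide":[0,0,0.001],"spin":0},{"gripper":0.05,"slide":[0,0,0.001],"spin":0}]}}

```text
time_s: 6.35
ee_pos: [0.5194, 0.1868, 0.2094]
eef_rot: [3.141, -0.001, 0.786]
force: [-2.8, -1.6, 9.4]
grip_width: 0.0641
grip_force: 20.0
```

Request:
{"op": "jog_arm", "data": {"rows": [{"gripper":0.094,"slide":[0,0,0],"spin":0},{"gripper":0.094,"slide":[0,0,0],"spin":0},{"gripper":0.094,"slide":[0,0,0],"spin":0},{"gripper":0.094,"slide":[0,0,0],"spin":0},{"gripper":0.094,"slide":[0,0,-0.02],"spin":0},{"gripper":0.094,"slide":[0,0,-0.06],"spin":0},{"gripper":0.094,"slide":[0,0,-0.1],"spin":0},{"gripper":0.094,"slide":[0,0,-0.1],"spin":0}]}}

```text
time_s: 7.15
ee_pos: [0.5198, 0.187, 0.3133]
eef_rot: [3.138, -0.007, 0.786]
force: [1.1, 1.0, -0.6]
grip_width: 0.0943
grip_force: 0.0
```

```bash
python3 -c "
from h import *
print(go(.587,-.132,.128), telemetry.get_obs()['ee_pos'])
cams.camera('side'); print(fit('pan','side',[(.003,.032),(.033,.032)],(.52,.187)))
cams.camera('top'); print(fit('pan','top',[(.003,.032),(.033,.032)],(.52,.187)))
"
```

```text
(array([-0.1782,  0.273 ,  0.0053]), 'spin', np.float64(0.0), 't', 7.15) [0.51980807 0.18698533 0.31329071]
(array([0.5202, 0.1893]), 0.92, 0.56)
(array([0.5223, 0.1654]), 0.23, 0.74)
```

Request:
{"op": "jog_arm", "data": {"rows": [{"gripper":0.094,"slide":[-0.1782,0.273,0],"spin":0},{"gripper":0.094,"slide":[-0.1782,0.273,0],"spin":0},{"gripper":0.094,"slide":[-0.1782,0.273,0],"spin":0},{"gripper":0.094,"slide":[-0.1782,0.273,0],"spin":0},{"gripper":0.094,"slide":[-0.1782,0.273,0],"spin":0},{"gripper":0.094,"slide":[-0.1782,0.273,0],"spin":0},{"gripper":0.094,"slide":[-0.1782,0.273,0],"spin":0},{"gripper":0.094,"slide":[-0.1782,0.273,0],"spin":0}]}}

```text
time_s: 8.15
ee_pos: [0.5863, -0.1353, 0.3062]
eef_rot: [-3.14, 0.001, 0.782]
force: [0.2, 1.1, -0.7]
grip_width: 0.094
grip_force: 0.0
```

```bash
python3 -c "
from h import *
print(go(.587,-.132,.036), telemetry.get_obs()['ee_pos'])
"
```

```text
(array([ 0.0029, -0.0019,  0.0902]), 'spin', np.float64(-0.003), 't', 8.15) [ 0.58627827 -0.13534449  0.3061971 ]
```

Request:
{"op": "jog_arm", "data": {"rows": [{"gripper":0.094,"slide":[0.001,0,0.05],"spin":0},{"gripper":0.094,"slide":[0.001,0,0.08],"spin":0},{"gripper":0.094,"slide":[0.001,0,0.089],"spin":0},{"gripper":0.094,"slide":[0.001,0,0.09],"spin":0},{"gripper":0.094,"slide":[0.001,0,0.09],"spin":0}]}}

```text
time_s: 8.65
ee_pos: [0.5874, -0.1312, 0.2193]
eef_rot: [3.14, -0.001, 0.786]
force: [1.7, 0.3, 0.5]
grip_width: 0.0938
grip_force: 0.0
```

```bash
python3 -c "
from h import *
print(go(.587,-.132,.036), telemetry.get_obs()['ee_pos'])
"
```

```text
(array([-0.0009,  0.0003,  0.0033]), 'spin', np.float64(0.001), 't', 8.65) [ 0.58737752 -0.13116013  0.21929822]
```

Request:
{"op": "jog_arm", "data": {"rows": [{"gripper":0.094,"slide":[-0.001,0,0.003],"spin":0},{"gripper":0.05,"slide":[-0.001,0,0.003],"spin":0},{"gripper":0.05,"slide":[-0.001,0,0.003],"spin":0},{"gripper":0.05,"slide":[-0.001,0,0.003],"spin":0},{"gripper":0.05,"slide":[-0.001,0,0.003],"spin":0},{"gripper":0.05,"slide":[-0.001,0,0.003],"spin":0},{"gripper":0.05,"slide":[-0.001,0,0.003],"spin":0},{"gripper":0.05,"slide":[-0.001,0,0.003],"spin":0}]}}

```text
time_s: 9.45
ee_pos: [0.5864, -0.1323, 0.2154]
eef_rot: [3.141, -0.0, 0.786]
force: [0.3, -0.1, 2.9]
grip_width: 0.0635
grip_force: 19.8
```

Request:
{"op": "jog_arm", "data": {"rows": [{"gripper":0.05,"slide":[0,0,-0.03],"spin":0},{"gripper":0.05,"slide":[0,0,-0.07],"spin":0},{"gripper":0.05,"slide":[0,0,-0.1],"spin":0},{"gripper":0.05,"slide":[0,0,-0.1],"spin":0},{"gripper":0.05,"slide":[0,0,-0.1],"spin":0}]}}

```text
time_s: 9.95
ee_pos: [0.5862, -0.1322, 0.315]
eef_rot: [3.141, -0.0, 0.786]
force: [-0.5, 0.1, -1.7]
grip_width: 0.0632
grip_force: 19.8
```

```bash
python3 -c "
from h import *
print(go(.5195,.1868,.136), telemetry.get_obs()['ee_pos'])
"
```

```text
(array([ 0.1785, -0.2726, -0.001 ]), 'spin', np.float64(0.0), 't', 9.95) [ 0.58616702 -0.13220406  0.31497806]
```

Request:
{"op": "jog_arm", "data": {"rows": [{"gripper":0.05,"slide":[0.026,-0.04,0],"spin":0},{"gripper":0.05,"slide":[0.052,-0.08,0],"spin":0},{"gripper":0.05,"slide":[0.078,-0.12,0],"spin":0},{"gripper":0.05,"slide":[0.104,-0.16,0],"spin":0},{"gripper":0.05,"slide":[0.13,-0.2,0],"spin":0},{"gripper":0.05,"slide":[0.156,-0.24,0],"spin":0},{"gripper":0.05,"slide":[0.1785,-0.2726,0],"spin":0},{"gripper":0.05,"slide":[0.1785,-0.2726,0],"spin":0}]}}

```text
time_s: 10.75
ee_pos: [0.5183, 0.1904, 0.3134]
eef_rot: [-3.14, 0.002, 0.79]
force: [1.0, -1.3, -0.4]
grip_width: 0.0633
grip_force: 19.8
```

Request:
{"op": "jog_arm", "data": {"rows": [{"gripper":0.05,"slide":[0,0,0.03],"spin":0},{"gripper":0.05,"slide":[0,0,0.045],"spin":0},{"gripper":0.05,"slide":[0,0,0.055],"spin":0},{"gripper":0.05,"slide":[0,0,0.055],"spin":0},{"gripper":0.05,"slide":[0,0,0.055],"spin":0}]}}

```text
time_s: 11.25
ee_pos: [0.5199, 0.1864, 0.2603]
eef_rot: [-3.142, 0.0, 0.785]
force: [0.2, -0.2, -0.3]
grip_width: 0.0632
grip_force: 19.8
```

```bash
python3 -c "
from h import *
print(go(.5195,.1868,.0554), telemetry.get_obs()['ee_pos'])
im,d=cams.camera('side'); cv2.imwrite('pics/s2.png',cv2.resize(im[220:380,160:360,::-1],None,fx=3.5,fy=3.5))
"
```

```text
(array([ 0.    , -0.0005,  0.0249]), 'spin', np.float64(-0.0), 't', 11.25) [0.51986217 0.18639943 0.26028602]
```

View pics/s2.png

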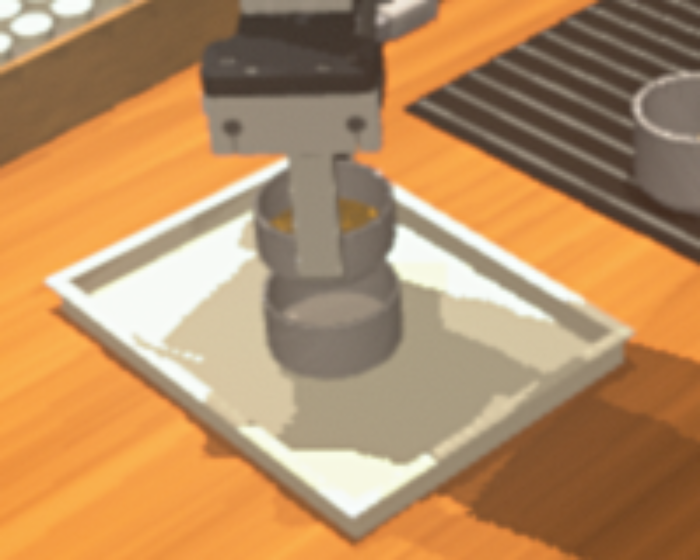

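The held sieve (crop columns 255–395) sits slightly left of the pan (264–402). I'll measure the gap.

```bash
cat >> h.py <<'E'
def edges(c,crop,x,y,z,r=.032):
    "predicted columns of the silhouette of a circle"
    p=proj(c,circ(x,y,z,r)); return np.round([p[:,0].min(),p[:,0].max(),p[:,0].mean()],1)
E
python3 -c "
from h import *
g=(.52,.187)
cams.camera('side')
for n in ['sieve_fine','pan']:
    m=finder.masks_of(n,'side'); 
    for q in m[:2]:
        ys,xs=np.nonzero(q['region']); print(n,round(q['confidence'],2),xs.min(),xs.max(),ys.min(),ys.max())
for z in (.018,.0625): print(z,edges('side',0,*g,z))
"
```

```text
sieve_fine 0.6 232 272 266 300
pan 0.9 235 275 295 327
pan 0.35 341 376 241 281
0.018 [236.1 275.6 255.7]
0.0625 [233.7 274.1 253.8]
```

Request:
{"op": "jog_arm", "data": {"rows": [{"gripper":0.05,"slide":[-0.0025,0,0],"spin":0},{"gripper":0.05,"slide":[-0.0025,0,0.008],"spin":0},{"gripper":0.05,"slide":[-0.0025,0,0.014],"spin":0},{"gripper":0.05,"slide":[-0.0025,0,0.018],"spin":0},{"gripper":0.05,"slide":[-0.0025,0,0.021],"spin":0},{"gripper":0.05,"slide":[-0.0025,0,0.023],"spin":0},{"gripper":0.05,"slide":[-0.0025,0,0.024],"spin":0},{"gripper":0.05,"slide":[-0.0025,0,0.024],"spin":0}]}}

```text
time_s: 12.25
ee_pos: [0.5179, 0.185, 0.2362]
eef_rot: [3.141, -0.0, 0.786]
force: [0.4, -0.1, -1.0]
grip_width: 0.0632
grip_force: 19.8
```

Request:
{"op": "jog_arm", "data": {"rows": [{"gripper":0.05,"slide":[0,0,0.0005],"spin":0},{"gripper":0.05,"slide":[0,0,0.001],"spin":0},{"gripper":0.05,"slide":[0,0,0.0015],"spin":0},{"gripper":0.05,"slide":[0,0,0.0015],"spin":0}]}}

```text
time_s: 12.65
ee_pos: [0.5179, 0.185, 0.2353]
eef_rot: [3.141, -0.0, 0.786]
force: [-2.1, -0.8, 8.2]
grip_width: 0.063
grip_force: 19.8
```

Request:
{"op": "jog_arm", "data": {"rows": [{"gripper":0.094,"slide":[0,0,-0.0005],"spin":0},{"gripper":0.094,"slide":[0,0,-0.0005],"spin":0},{"gripper":0.094,"slide":[0,0,-0.0005],"spin":0},{"gripper":0.094,"slide":[0,0,-0.0005],"spin":0},{"gripper":0.094,"slide":[0,0,-0.02],"spin":0},{"gripper":0.094,"slide":[0,0,-0.06],"spin":0},{"gripper":0.094,"slide":[0,0,-0.08],"spin":0},{"gripper":0.094,"slide":[0,0,-0.08],"spin":0}]}}

```text
time_s: 13.45
ee_pos: [0.5182, 0.185, 0.3175]
eef_rot: [3.139, -0.004, 0.786]
force: [-0.5, -0.2, -0.4]
grip_width: 0.0942
grip_force: 0.0
```

```bash
python3 -c "
from h import *; from obj import O
print(go(.5805,-.2315,.136), telemetry.get_obs()['ee_pos'])
im,d=cams.camera('side'); cv2.imwrite('pics/s3.png',cv2.resize(im[220:380,160:360,::-1],None,fx=3.5,fy=3.5))
for n in ['sieve_medium','sieve_coarse','lid']: print(n,fit(n,'side',*O[n]))
"
```

```text
(array([-0.2506,  0.3385,  0.0015]), 'spin', np.float64(0.0), 't', 13.45) [0.51819226 0.1850419  0.3174878 ]
sieve_medium (array([ 0.5798, -0.2276]), 0.96, 0.71)
sieve_coarse (array([ 0.4733, -0.0163]), 0.96, 0.7)
lid (array([ 0.4709, -0.2336]), 0.99, 0.55)
```

View pics/s3.png

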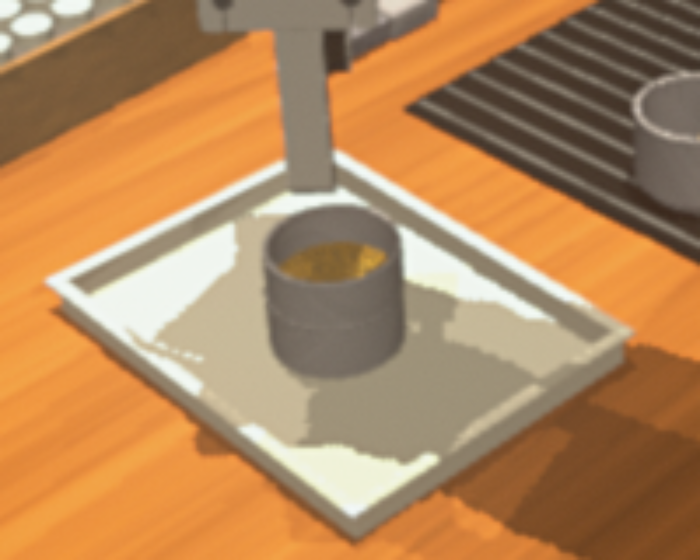

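Request:
{"op": "jog_arm", "data": {"rows": [{"gripper":0.094,"slide":[-0.25,0.3375,0],"spin":0},{"gripper":0.094,"slide":[-0.25,0.3375,0],"spin":0},{"gripper":0.094,"slide":[-0.25,0.3375,0],"spin":0},{"gripper":0.094,"slide":[-0.25,0.3375,0],"spin":0},{"gripper":0.094,"slide":[-0.25,0.3375,0],"spin":0},{"gripper":0.094,"slide":[-0.25,0.3375,0],"spin":0},{"gripper":0.094,"slide":[-0.25,0.3375,0],"spin":0},{"gripper":0.094,"slide":[-0.25,0.3375,0],"spin":0}]}}

```text
time_s: 14.45
ee_pos: [0.5768, -0.2128, 0.3133]
eef_rot: [-3.14, 0.001, 0.786]
force: [0.8, 1.1, 0.1]
grip_width: 0.0939
grip_force: 0.0
```

Request:
{"op": "jog_arm", "data": {"rows": [{"gripper":0.094,"slide":[0,0,0],"spin":0},{"gripper":0.094,"slide":[0,0,0],"spin":0},{"gripper":0.094,"slide":[0,0,0],"spin":0}]}}

```text
time_s: 14.75
ee_pos: [0.5769, -0.2097, 0.3138]
eef_rot: [-3.14, 0.0, 0.787]
force: [-0.4, 0.4, 0.4]
grip_width: 0.0939
grip_force: 0.0
```

```bash
python3 -c "
from h import *
print(go(.580,-.230,.040), telemetry.get_obs()['ee_pos'])
"
```

```text
(array([-0.0122,  0.0165,  0.0938]), 'spin', np.float64(0.001), 't', 14.75) [ 0.57694004 -0.20966318  0.31380321]
```

Request:
{"op": "jog_arm", "data": {"rows": [{"gripper":0.094,"slide":[-0.012,0.0165,0.02],"spin":0},{"gripper":0.094,"slide":[-0.012,0.0165,0.04],"spin":0},{"gripper":0.094,"slide":[-0.012,0.0165,0.075],"spin":0},{"gripper":0.094,"slide":[-0.012,0.0165,0.093],"spin":0},{"gripper":0.094,"slide":[-0.012,0.0165,0.093],"spin":0},{"gripper":0.05,"slide":[-0.012,0.0165,0.093],"spin":0},{"gripper":0.05,"slide":[-0.012,0.0165,0.093],"spin":0},{"gripper":0.05,"slide":[-0.012,0.0165,0.093],"spin":0}]}}

```text
time_s: 15.55
ee_pos: [0.5804, -0.2306, 0.223]
eef_rot: [3.14, -0.001, 0.786]
force: [-0.2, 0.5, 0.3]
grip_width: 0.0733
grip_force: 0.0
```

Request:
{"op": "jog_arm", "data": {"rows": [{"gripper":0.05,"slide":[0,0,0],"spin":0},{"gripper":0.05,"slide":[0,0,0],"spin":0},{"gripper":0.05,"slide":[0,0,0],"spin":0},{"gripper":0.05,"slide":[0,0,0],"spin":0}]}}

```text
time_s: 15.95
ee_pos: [0.5803, -0.2309, 0.2226]
eef_rot: [3.14, -0.001, 0.786]
force: [-1.0, 0.8, 6.5]
grip_width: 0.0645
grip_force: 20.0
```

Request:
{"op": "jog_arm", "data": {"rows": [{"gripper":0.05,"slide":[0,0,-0.03],"spin":0},{"gripper":0.05,"slide":[0,0,-0.07],"spin":0},{"gripper":0.05,"slide":[0,0,-0.1],"spin":0},{"gripper":0.05,"slide":[0,0,-0.1],"spin":0},{"gripper":0.05,"slide":[0,0,-0.1],"spin":0}]}}

```text
time_s: 16.45
ee_pos: [0.58, -0.2308, 0.3214]
eef_rot: [3.141, -0.0, 0.786]
force: [0.6, 0.9, -2.1]
grip_width: 0.0644
grip_force: 20.0
```

```bash
python3 -c "
from h import *
print(go(.518,.185,.140), telemetry.get_obs()['ee_pos'])
"
```

```text
(array([ 0.2503, -0.3378,  0.0014]), 'spin', np.float64(0.0), 't', 16.45) [ 0.5799791  -0.23079297  0.32143158]
```

Request:
{"op": "jog_arm", "data": {"rows": [{"gripper":0.05,"slide":[0.028,-0.038,0],"spin":0},{"gripper":0.05,"slide":[0.056,-0.076,0],"spin":0},{"gripper":0.05,"slide":[0.084,-0.114,0],"spin":0},{"gripper":0.05,"slide":[0.112,-0.152,0],"spin":0},{"gripper":0.05,"slide":[0.14,-0.19,0],"spin":0},{"gripper":0.05,"slide":[0.168,-0.228,0],"spin":0},{"gripper":0.05,"slide":[0.196,-0.266,0],"spin":0},{"gripper":0.05,"slide":[0.224,-0.304,0],"spin":0}]}}

```text
time_s: 17.25
ee_pos: [0.5226, 0.1442, 0.3199]
eef_rot: [-3.14, 0.002, 0.786]
force: [0.7, -0.5, -0.8]
grip_width: 0.0646
grip_force: 20.0
```

```bash
python3 -c "
from h import *
print(go(.518,.185,.105), telemetry.get_obs()['ee_pos'])
"
```

```text
(array([ 0.0256, -0.032 ,  0.0349]), 'spin', np.float64(0.0), 't', 17.25) [0.52255367 0.1442476  0.31993042]
```

Request:
{"op": "jog_arm", "data": {"rows": [{"gripper":0.05,"slide":[0.0256,-0.033,0],"spin":0},{"gripper":0.05,"slide":[0.0256,-0.033,0.015],"spin":0},{"gripper":0.05,"slide":[0.0256,-0.033,0.03],"spin":0},{"gripper":0.05,"slide":[0.0256,-0.033,0.034],"spin":0},{"gripper":0.05,"slide":[0.0256,-0.033,0.034],"spin":0},{"gripper":0.05,"slide":[0.0256,-0.033,0.034],"spin":0}]}}

```text
time_s: 17.85
ee_pos: [0.5183, 0.1837, 0.2877]
eef_rot: [-3.141, 0.0, 0.785]
force: [-0.4, -0.2, -1.2]
grip_width: 0.0643
grip_force: 20.0
```

```bash
cat >> h.py <<'E'
def check(up,zu,lo,zl,g=(.52,.187)):
    "side view: column offset (mm along tool x) of upper mask against the lower one"
    im,d=cams.camera('side'); D=[]
    for n,z in ((up,zu),(lo,zl)):
        for q in finder.masks_of(n,'side')[:2]:
            ys,xs=np.nonzero(q['region']); print(n,round(q['confidence'],2),xs.min(),xs.max(),ys.min(),ys.max(),'pred',edges('side',0,*g,z))
    return im
E
python3 -c "
from h import *
print(go(.518,.185,.0866), telemetry.get_obs()['ee_pos'])
im=check('sieve_medium',.09,'sieve_fine',.045)
cv2.imwrite('pics/s4.png',cv2.resize(im[200:360,160:360,::-1],None,fx=3.5,fy=3.5))
"
```

```text
(array([ 0.0007, -0.0011,  0.0211]), 'spin', np.float64(-0.0), 't', 17.85) [0.51831666 0.18369071 0.28769398]
sieve_medium 0.61 234 275 251 291 pred [232.1 273.2 252.5]
sieve_fine 0.67 234 275 284 313 pred [234.6 274.7 254.5]
```

View pics/s4.png

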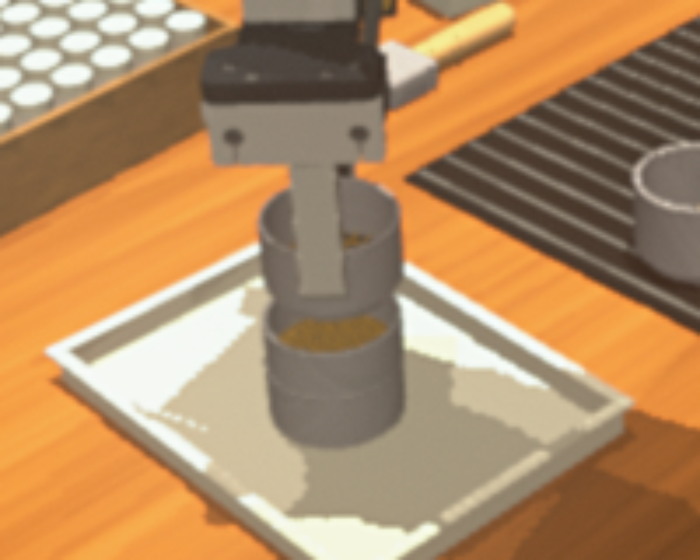

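Request:
{"op": "jog_arm", "data": {"rows": [{"gripper":0.05,"slide":[0.0025,-0.001,0],"spin":0},{"gripper":0.05,"slide":[0.0025,-0.001,0.006],"spin":0},{"gripper":0.05,"slide":[0.0025,-0.001,0.011],"spin":0},{"gripper":0.05,"slide":[0.0025,-0.001,0.015],"spin":0},{"gripper":0.05,"slide":[0.0025,-0.001,0.017],"spin":0},{"gripper":0.05,"slide":[0.0025,-0.001,0.019],"spin":0},{"gripper":0.05,"slide":[0.0025,-0.001,0.02],"spin":0},{"gripper":0.05,"slide":[0.0025,-0.001,0.02],"spin":0}]}}

```text
time_s: 18.8
ee_pos: [0.5192, 0.1864, 0.2676]
eef_rot: [-3.142, -0.0, 0.786]
force: [-0.7, 1.0, -2.0]
grip_width: 0.0643
grip_force: 20.0
```

Request:
{"op": "jog_arm", "data": {"rows": [{"gripper":0.05,"slide":[0,0,0.0005],"spin":0},{"gripper":0.05,"slide":[0,0,0.001],"spin":0},{"gripper":0.05,"slide":[0,0,0.001],"spin":0}]}}

```text
time_s: 19.1
ee_pos: [0.5192, 0.1864, 0.2667]
eef_rot: [3.142, -0.0, 0.786]
force: [-0.5, -0.1, -0.5]
grip_width: 0.0645
grip_force: 20.0
```

Request:
{"op": "jog_arm", "data": {"rows": [{"gripper":0.05,"slide":[0,0,0.0005],"spin":0},{"gripper":0.05,"slide":[0,0,0.001],"spin":0},{"gripper":0.05,"slide":[0,0,0.001],"spin":0}]}}

```text
time_s: 19.4
ee_pos: [0.5193, 0.1865, 0.2665]
eef_rot: [3.141, -0.001, 0.786]
force: [-3.4, -0.7, 9.2]
grip_width: 0.0641
grip_force: 20.0
```

Request:
{"op": "jog_arm", "data": {"rows": [{"gripper":0.094,"slide":[0,0,-0.0005],"spin":0},{"gripper":0.094,"slide":[0,0,-0.0005],"spin":0},{"gripper":0.094,"slide":[0,0,-0.0005],"spin":0},{"gripper":0.094,"slide":[0,0,-0.0005],"spin":0},{"gripper":0.094,"slide":[0,0,-0.02],"spin":0},{"gripper":0.094,"slide":[0,0,-0.055],"spin":0},{"gripper":0.094,"slide":[0,0,-0.06],"spin":0},{"gripper":0.094,"slide":[0,0,-0.06],"spin":0}]}}

```text
time_s: 20.2
ee_pos: [0.5193, 0.1864, 0.3264]
eef_rot: [3.141, -0.002, 0.786]
force: [0.1, -0.9, 0.4]
grip_width: 0.0944
grip_force: 0.0
```

```bash
python3 -c "
from h import *; from obj import O
print(go(.473,-.0185,.14), telemetry.get_obs()['ee_pos'])
im=check('sieve_medium',.07,'pan',.018)
for n in ['sieve_coarse','lid']: print(n,fit(n,'side',*O[n]))
"
```

```text
(array([-0.1777,  0.1121,  0.0064]), 'spin', np.float64(0.0), 't', 20.2) [0.5192784  0.18642647 0.3264254 ]
sieve_medium 0.68 234 274 262 300 pred [233.2 273.8 253.4]
pan 0.92 236 276 304 327 pred [236.1 275.6 255.7]
sieve_coarse (array([ 0.4741, -0.0159]), 0.96, 0.92)
lid (array([ 0.4711, -0.2337]), 0.98, 0.94)
```

Request:
{"op": "jog_arm", "data": {"rows": [{"gripper":0.094,"slide":[-0.1777,0.112,0],"spin":0},{"gripper":0.094,"slide":[-0.1777,0.112,0],"spin":0},{"gripper":0.094,"slide":[-0.1777,0.112,0],"spin":0},{"gripper":0.094,"slide":[-0.1777,0.112,0],"spin":0},{"gripper":0.094,"slide":[-0.1777,0.112,0],"spin":0},{"gripper":0.094,"slide":[-0.1777,0.112,0],"spin":0},{"gripper":0.094,"slide":[-0.1777,0.112,0],"spin":0},{"gripper":0.094,"slide":[-0.1777,0.112,0],"spin":0}]}}

```text
time_s: 21.25
ee_pos: [0.4732, -0.0173, 0.3254]
eef_rot: [-3.141, 0.0, 0.787]
force: [-0.3, 0.0, -0.5]
grip_width: 0.0938
grip_force: 0.0
```

```bash
python3 -c "
from h import *
print(go(.4735,-.0185,.045), telemetry.get_obs()['ee_pos'])
"
```

```text
(array([-0.0007,  0.0011,  0.1004]), 'spin', np.float64(0.002), 't', 21.25) [ 0.47317043 -0.01725066  0.32541273]
```

Request:
{"op": "jog_arm", "data": {"rows": [{"gripper":0.094,"slide":[-0.0005,0.001,0.045],"spin":0},{"gripper":0.094,"slide":[-0.0005,0.001,0.08],"spin":0},{"gripper":0.094,"slide":[-0.0005,0.001,0.1],"spin":0},{"gripper":0.094,"slide":[-0.0005,0.001,0.1],"spin":0},{"gripper":0.05,"slide":[-0.0005,0.001,0.1],"spin":0},{"gripper":0.05,"slide":[-0.0005,0.001,0.1],"spin":0},{"gripper":0.05,"slide":[-0.0005,0.001,0.1],"spin":0},{"gripper":0.05,"slide":[-0.0005,0.001,0.1],"spin":0}]}}

```text
time_s: 22.05
ee_pos: [0.4734, -0.0194, 0.2265]
eef_rot: [3.14, -0.001, 0.786]
force: [1.2, -1.4, 1.0]
grip_width: 0.0655
grip_force: 0.5
```

Request:
{"op": "jog_arm", "data": {"rows": [{"gripper":0.05,"slide":[0,0,0],"spin":0},{"gripper":0.05,"slide":[0,0,0],"spin":0},{"gripper":0.05,"slide":[0,0,0],"spin":0},{"gripper":0.05,"slide":[0,0,0],"spin":0}]}}

```text
time_s: 22.45
ee_pos: [0.4735, -0.0195, 0.2264]
eef_rot: [3.14, -0.001, 0.786]
force: [-1.1, 0.7, 7.5]
grip_width: 0.0629
grip_force: 19.8
```

Request:
{"op": "jog_arm", "data": {"rows": [{"gripper":0.05,"slide":[0,0,-0.03],"spin":0},{"gripper":0.05,"slide":[0,0,-0.07],"spin":0},{"gripper":0.05,"slide":[0,0,-0.11],"spin":0},{"gripper":0.05,"slide":[0,0,-0.13],"spin":0},{"gripper":0.05,"slide":[0,0,-0.13],"spin":0},{"gripper":0.05,"slide":[0,0,-0.13],"spin":0}]}}

```text
time_s: 23.05
ee_pos: [0.473, -0.0195, 0.3549]
eef_rot: [-3.141, 0.0, 0.786]
force: [0.2, 0.4, -1.8]
grip_width: 0.0635
grip_force: 19.8
```

```bash
python3 -c "
from h import *
print(go(.519,.186,.17), telemetry.get_obs()['ee_pos'])
"
```

```text
(array([ 0.1779, -0.1127,  0.0049]), 'spin', np.float64(0.0), 't', 23.05) [ 0.47296938 -0.01951257  0.35492127]
```

Request:
{"op": "jog_arm", "data": {"rows": [{"gripper":0.05,"slide":[0.034,-0.0215,0],"spin":0},{"gripper":0.05,"slide":[0.068,-0.043,0],"spin":0},{"gripper":0.05,"slide":[0.102,-0.0645,0],"spin":0},{"gripper":0.05,"slide":[0.136,-0.086,0],"spin":0},{"gripper":0.05,"slide":[0.165,-0.1045,0],"spin":0},{"gripper":0.05,"slide":[0.178,-0.1127,0.01],"spin":0},{"gripper":0.05,"slide":[0.178,-0.1127,0.03],"spin":0},{"gripper":0.05,"slide":[0.178,-0.1127,0.03],"spin":0}]}}

```text
time_s: 23.85
ee_pos: [0.5187, 0.1858, 0.3215]
eef_rot: [-3.138, 0.006, 0.786]
force: [-0.1, -0.3, -1.0]
grip_width: 0.0635
grip_force: 19.8
```

Request:
{"op": "jog_arm", "data": {"rows": [{"gripper":0.05,"slide":[0,0,0],"spin":0},{"gripper":0.05,"slide":[0,0,0],"spin":0}]}}

```text
time_s: 24.05
ee_pos: [0.5195, 0.1854, 0.326]
eef_rot: [3.141, -0.0, 0.785]
force: [0.2, -0.6, -1.1]
grip_width: 0.0634
grip_force: 19.8
```

```bash
python3 -c "
from h import *
print(go(.5192,.1864,.1224), telemetry.get_obs()['ee_pos'])
im=check('sieve_coarse',.13,'sieve_medium',.07)
cv2.imwrite('pics/s5.png',cv2.resize(im[180:340,160:360,::-1],None,fx=3.5,fy=3.5))
"
```

```text
(array([ 0.0005, -0.0009,  0.0236]), 'spin', np.float64(-0.0), 't', 24.05) [0.51946551 0.18544195 0.32604348]
sieve_coarse 0.73 228 272 227 273 pred [229.7 271.7 250.6]
sieve_coarse 0.25 441 467 198 215 pred [229.7 271.7 250.6]
sieve_medium 0.89 233 275 267 301 pred [233.2 273.8 253.4]
```

View pics/s5.png

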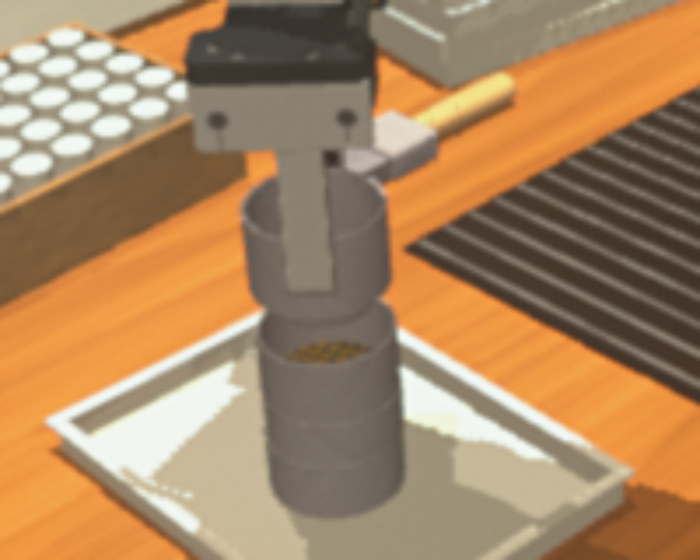

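Request:
{"op": "jog_arm", "data": {"rows": [{"gripper":0.05,"slide":[-0.002,-0.001,0],"spin":0},{"gripper":0.05,"slide":[-0.002,-0.001,0.008],"spin":0},{"gripper":0.05,"slide":[-0.002,-0.001,0.013],"spin":0},{"gripper":0.05,"slide":[-0.002,-0.001,0.017],"spin":0},{"gripper":0.05,"slide":[-0.002,-0.001,0.02],"spin":0},{"gripper":0.05,"slide":[-0.002,-0.001,0.022],"spin":0},{"gripper":0.05,"slide":[-0.002,-0.001,0.023],"spin":0},{"gripper":0.05,"slide":[-0.002,-0.001,0.023],"spin":0}]}}

```text
time_s: 25.0
ee_pos: [0.5172, 0.1854, 0.3027]
eef_rot: [3.142, -0.0, 0.786]
force: [-1.2, 0.6, -1.3]
grip_width: 0.0633
grip_force: 19.8
```

Request:
{"op": "jog_arm", "data": {"rows": [{"gripper":0.05,"slide":[0,0,0.0005],"spin":0},{"gripper":0.05,"slide":[0,0,0.001],"spin":0},{"gripper":0.05,"slide":[0,0,0.001],"spin":0}]}}

```text
time_s: 25.3
ee_pos: [0.5173, 0.1854, 0.3024]
eef_rot: [3.141, -0.001, 0.786]
force: [-2.1, 0.4, 6.0]
grip_width: 0.0634
grip_force: 19.8
```

Request:
{"op": "jog_arm", "data": {"rows": [{"gripper":0.094,"slide":[0,0,-0.0005],"spin":0},{"gripper":0.094,"slide":[0,0,-0.0005],"spin":0},{"gripper":0.094,"slide":[0,0,-0.0005],"spin":0},{"gripper":0.094,"slide":[0,0,-0.0005],"spin":0},{"gripper":0.094,"slide":[0,0,-0.02],"spin":0},{"gripper":0.094,"slide":[0,0,-0.055],"spin":0},{"gripper":0.094,"slide":[0,0,-0.06],"spin":0},{"gripper":0.094,"slide":[0,0,-0.06],"spin":0}]}}

```text
time_s: 26.1
ee_pos: [0.5172, 0.1853, 0.3624]
eef_rot: [3.141, -0.002, 0.786]
force: [-0.4, 0.2, 0.1]
grip_width: 0.0941
grip_force: 0.0
```

```bash
python3 -c "
from h import *; from obj import O
print(go(.4705,-.236,.10), telemetry.get_obs()['ee_pos'])
im=check('sieve_coarse',.109,'pan',.018)
"
```

```text
(array([-0.3311,  0.2648,  0.0824]), 'spin', np.float64(0.0), 't', 26.1) [0.51719399 0.18533751 0.36237669]
sieve_coarse 0.56 231 273 241 284 pred [231.  272.5 251.6]
pan 0.83 237 275 307 327 pred [236.1 275.6 255.7]
```

Request:
{"op": "jog_arm", "data": {"rows": [{"gripper":0.094,"slide":[-0.331,0.265,0],"spin":0},{"gripper":0.094,"slide":[-0.331,0.265,0],"spin":0},{"gripper":0.094,"slide":[-0.331,0.265,0],"spin":0},{"gripper":0.094,"slide":[-0.331,0.265,0],"spin":0},{"gripper":0.06,"slide":[-0.331,0.265,0],"spin":0},{"gripper":0.06,"slide":[-0.331,0.265,0],"spin":0},{"gripper":0.06,"slide":[-0.331,0.265,0],"spin":0},{"gripper":0.06,"slide":[-0.331,0.265,0],"spin":0}]}}

```text
time_s: 27.05
ee_pos: [0.4726, -0.2142, 0.3607]
eef_rot: [-3.14, 0.0, 0.786]
force: [0.1, 0.5, 0.7]
grip_width: 0.0659
grip_force: 0.0
```

```bash
python3 -c "
from h import *
print(go(.4705,-.236,.08), telemetry.get_obs()['ee_pos'])
"
```

```text
(array([-0.0169,  0.0139,  0.1007]), 'spin', np.float64(0.0), 't', 27.05) [ 0.47260404 -0.2142067   0.36069959]
```

Request:
{"op": "jog_arm", "data": {"rows": [{"gripper":0.06,"slide":[-0.0165,0.014,0.03],"spin":0},{"gripper":0.06,"slide":[-0.0165,0.014,0.07],"spin":0},{"gripper":0.06,"slide":[-0.0165,0.014,0.1],"spin":0},{"gripper":0.06,"slide":[-0.0165,0.014,0.1],"spin":0},{"gripper":0.06,"slide":[-0.0165,0.014,0.1],"spin":0},{"gripper":0.06,"slide":[-0.0165,0.014,0.1],"spin":0}]}}

```text
time_s: 27.65
ee_pos: [0.472, -0.2338, 0.2632]
eef_rot: [3.139, -0.001, 0.786]
force: [0.1, -0.5, 0.1]
grip_width: 0.0599
grip_force: 0.0
```

```bash
python3 -c "
from h import *
print(go(.4705,-.236,.040), telemetry.get_obs()['ee_pos'])
im,d=cams.camera('side'); cv2.imwrite('pics/s6.png',cv2.resize(im[140:260,360:510,::-1],None,fx=4,fy=4))
x,y=telemetry.get_obs()['ee_pos'][:2]
print(proj('side',[[x,y,.017],[x,y,.039]]))
"
```

```text
(array([-0.0026,  0.0005,  0.0432]), 'spin', np.float64(0.001), 't', 27.65) [ 0.4719739  -0.2338413   0.26321363]
[[428.79338282 222.89911131]
 [429.70095854 213.39711486]]
```

View pics/s6.png

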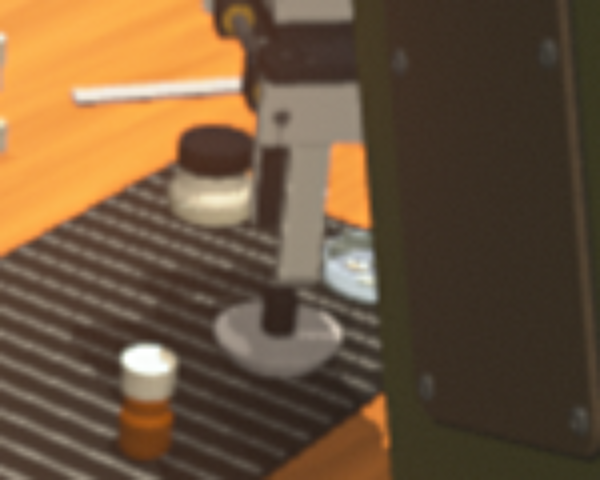

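The knob is centred at crop (281,310) and the fingers stand above it, about 2 mm towards tool +x. I'll correct that, descend, grip and lift.

Request:
{"op": "jog_arm", "data": {"rows": [{"gripper":0.06,"slide":[-0.0025,0.0005,0.02],"spin":0},{"gripper":0.06,"slide":[-0.0025,0.0005,0.035],"spin":0},{"gripper":0.06,"slide":[-0.0025,0.0005,0.042],"spin":0},{"gripper":0.06,"slide":[-0.0025,0.0005,0.043],"spin":0},{"gripper":0.005,"slide":[-0.0025,0.0005,0.043],"spin":0},{"gripper":0.005,"slide":[-0.0025,0.0005,0.043],"spin":0},{"gripper":0.005,"slide":[-0.0025,0.0005,0.043],"spin":0},{"gripper":0.005,"slide":[-0.0025,0.0005,0.043],"spin":0}]}}

```text
time_s: 28.5
ee_pos: [0.4702, -0.2359, 0.219]
eef_rot: [3.141, -0.0, 0.786]
force: [0.1, 0.0, 0.5]
grip_width: 0.0315
grip_force: 0.0
```

Request:
{"op": "jog_arm", "data": {"rows": [{"gripper":0.005,"slide":[0,0,0],"spin":0},{"gripper":0.005,"slide":[0,0,0],"spin":0},{"gripper":0.005,"slide":[0,0,0],"spin":0},{"gripper":0.005,"slide":[0,0,0],"spin":0},{"gripper":0.005,"slide":[0,0,0],"spin":0}]}}

```text
time_s: 29.0
ee_pos: [0.4703, -0.236, 0.2189]
eef_rot: [3.141, -0.0, 0.786]
force: [0.5, -1.1, 3.2]
grip_width: 0.0175
grip_force: 20.0
```

Request:
{"op": "jog_arm", "data": {"rows": [{"gripper":0.005,"slide":[0,0,-0.03],"spin":0},{"gripper":0.005,"slide":[0,0,-0.07],"spin":0},{"gripper":0.005,"slide":[0,0,-0.11],"spin":0},{"gripper":0.005,"slide":[0,0,-0.14],"spin":0},{"gripper":0.005,"slide":[0,0,-0.16],"spin":0},{"gripper":0.005,"slide":[0,0,-0.16],"spin":0},{"gripper":0.005,"slide":[0,0,-0.16],"spin":0}]}}

```text
time_s: 29.7
ee_pos: [0.47, -0.2358, 0.3776]
eef_rot: [-3.14, 0.0, 0.786]
force: [0.1, -0.2, -1.2]
grip_width: 0.0173
grip_force: 20.0
```

```bash
python3 -c "
from h import *
print(go(.518,.1857,.195), telemetry.get_obs()['ee_pos'])
"
```

```text
(array([ 0.3321, -0.2639,  0.0026]), 'spin', np.float64(0.0), 't', 29.7) [ 0.46996649 -0.235802    0.37762632]
```

Request:
{"op": "jog_arm", "data": {"rows": [{"gripper":0.005,"slide":[0.0325,-0.026,0],"spin":0},{"gripper":0.005,"slide":[0.065,-0.052,0],"spin":0},{"gripper":0.005,"slide":[0.0975,-0.078,0],"spin":0},{"gripper":0.005,"slide":[0.13,-0.104,0],"spin":0},{"gripper":0.005,"slide":[0.1625,-0.13,0],"spin":0},{"gripper":0.005,"slide":[0.195,-0.156,0],"spin":0},{"gripper":0.005,"slide":[0.2275,-0.182,0],"spin":0},{"gripper":0.005,"slide":[0.26,-0.208,0],"spin":0}]}}

```text
time_s: 30.5
ee_pos: [0.5066, 0.0967, 0.3768]
eef_rot: [-3.14, 0.002, 0.786]
force: [0.2, 0.4, -0.9]
grip_width: 0.0174
grip_force: 20.0
```

```bash
python3 -c "
from h import *
print(go(.518,.1857,.175), telemetry.get_obs()['ee_pos'])
"
```

```text
(array([ 0.071 , -0.0548,  0.0218]), 'spin', np.float64(0.0), 't', 30.5) [0.50655896 0.09674695 0.37675438]
```

Request:
{"op": "jog_arm", "data": {"rows": [{"gripper":0.005,"slide":[0.03,-0.023,0],"spin":0},{"gripper":0.005,"slide":[0.055,-0.043,0],"spin":0},{"gripper":0.005,"slide":[0.071,-0.0555,0],"spin":0},{"gripper":0.005,"slide":[0.071,-0.0555,0.01],"spin":0},{"gripper":0.005,"slide":[0.071,-0.0555,0.02],"spin":0},{"gripper":0.005,"slide":[0.071,-0.0555,0.02],"spin":0},{"gripper":0.005,"slide":[0.071,-0.0555,0.02],"spin":0}]}}

```text
time_s: 31.2
ee_pos: [0.5178, 0.1836, 0.358]
eef_rot: [-3.141, 0.001, 0.785]
force: [0.5, -0.9, 0.4]
grip_width: 0.0175
grip_force: 20.0
```

```bash
python3 -c "
from h import *
print(go(.518,.1857,.1549), telemetry.get_obs()['ee_pos'])
im=check('lid',.152,'sieve_coarse',.109)
cv2.imwrite('pics/s7.png',cv2.resize(im[160:320,160:360,::-1],None,fx=3.5,fy=3.5))
"
```

```text
(array([ 0.0017, -0.0013,  0.0231]), 'spin', np.float64(-0.001), 't', 31.2) [0.51777991 0.18358227 0.35801118]
sieve_coarse 0.69 231 273 246 284 pred [231.  272.5 251.6]
sieve_coarse 0.57 277 491 181 300 pred [231.  272.5 251.6]
```

View pics/s7.png

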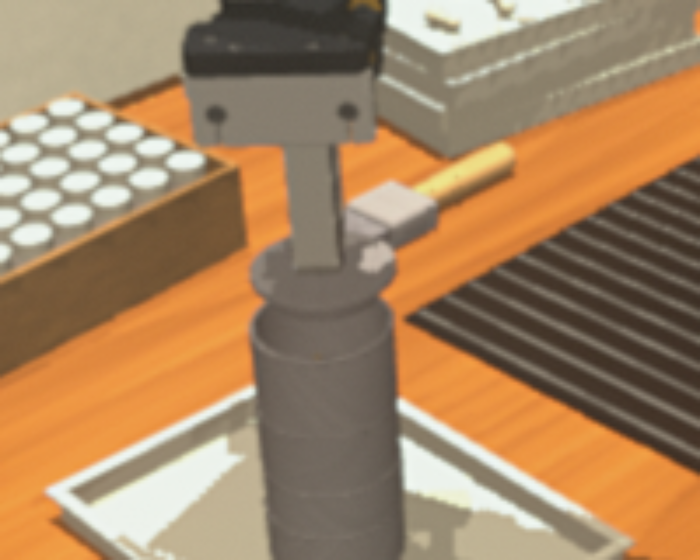

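The lid (crop 250–397) is about 2 mm right of where it should be over the coarse rim (250–395), which agrees with the pose error. I'll correct it and lower.

Request:
{"op": "jog_arm", "data": {"rows": [{"gripper":0.005,"slide":[0.002,-0.001,0],"spin":0},{"gripper":0.005,"slide":[0.002,-0.001,0.007],"spin":0},{"gripper":0.005,"slide":[0.002,-0.001,0.012],"spin":0},{"gripper":0.005,"slide":[0.002,-0.001,0.016],"spin":0},{"gripper":0.005,"slide":[0.002,-0.001,0.019],"spin":0},{"gripper":0.005,"slide":[0.002,-0.001,0.021],"spin":0},{"gripper":0.005,"slide":[0.002,-0.001,0.022],"spin":0},{"gripper":0.005,"slide":[0.002,-0.001,0.022],"spin":0}]}}

```text
time_s: 32.15
ee_pos: [0.5184, 0.1866, 0.3366]
eef_rot: [-3.142, 0.0, 0.786]
force: [0.3, 0.0, -0.3]
grip_width: 0.0174
grip_force: 20.0
```

Request:
{"op": "jog_arm", "data": {"rows": [{"gripper":0.005,"slide":[0,0,0.0005],"spin":0},{"gripper":0.005,"slide":[0,0,0.001],"spin":0},{"gripper":0.005,"slide":[0,0,0.001],"spin":0}]}}

```text
time_s: 32.45
ee_pos: [0.5184, 0.1866, 0.3357]
eef_rot: [3.142, -0.0, 0.786]
force: [-0.4, -0.1, -0.6]
grip_width: 0.0176
grip_force: 20.0
```

Request:
{"op": "jog_arm", "data": {"rows": [{"gripper":0.005,"slide":[0,0,0.0005],"spin":0},{"gripper":0.005,"slide":[0,0,0.001],"spin":0},{"gripper":0.005,"slide":[0,0,0.001],"spin":0}]}}

```text
time_s: 32.75
ee_pos: [0.5185, 0.1866, 0.3349]
eef_rot: [3.141, -0.0, 0.786]
force: [-0.6, 0.7, 2.0]
grip_width: 0.0177
grip_force: 20.0
```

Request:
{"op": "jog_arm", "data": {"rows": [{"gripper":0.005,"slide":[0,0,0.0005],"spin":0},{"gripper":0.005,"slide":[0,0,0.0005],"spin":0},{"gripper":0.06,"slide":[0,0,0],"spin":0},{"gripper":0.06,"slide":[0,0,0],"spin":0},{"gripper":0.06,"slide":[0,0,0],"spin":0},{"gripper":0.06,"slide":[0,0,-0.02],"spin":0},{"gripper":0.06,"slide":[0,0,-0.06],"spin":0},{"gripper":0.06,"slide":[0,0,-0.08],"spin":0}]}}

```text
time_s: 33.55
ee_pos: [0.5184, 0.1866, 0.4174]
eef_rot: [3.14, -0.002, 0.786]
force: [-0.5, -0.0, -0.9]
grip_width: 0.0593
grip_force: 0.0
```

Request:
{"op": "jog_arm", "data": {"rows": [{"gripper":0.06,"slide":[-0.05,0.04,0],"spin":0},{"gripper":0.06,"slide":[-0.1,0.08,0],"spin":0},{"gripper":0.06,"slide":[-0.15,0.12,0],"spin":0},{"gripper":0.06,"slide":[-0.15,0.12,0],"spin":0},{"gripper":0.06,"slide":[-0.15,0.12,0],"spin":0},{"gripper":0.06,"slide":[-0.15,0.12,0],"spin":0}]}}

```text
time_s: 34.15
ee_pos: [0.4973, -0.0048, 0.4146]
eef_rot: [-3.141, -0.0, 0.784]
force: [-0.4, -0.3, -0.0]
grip_width: 0.06
grip_force: 0.0
```

```bash
python3 -c "
from h import *
im,d=cams.camera('side'); cv2.imwrite('pics/s8.png',cv2.resize(im[160:380,160:460,::-1],None,fx=2.6,fy=2.6))
print([ (np.round(r['point'],3),r['confidence']) for n in ('lid','dish','vial','pot') for r in finder.find_in(n,'side')[:1]])
X=np.c_[np.full(3,.52),np.full(3,.187),[.003,.133,.155]]; print(((proj('side',X)-[160,160])*2.6).round())
"
```

```text
[(array([0.515, 0.187, 0.129]), 0.63), (array([ 0.479, -0.344,  0.008]), 0.73), (array([ 0.463, -0.11 ,  0.036]), 0.81), (array([ 0.584, -0.336,  0.035]), 0.79)]
[[251. 402.]
 [236. 228.]
 [233. 196.]]
```

View pics/s8.png

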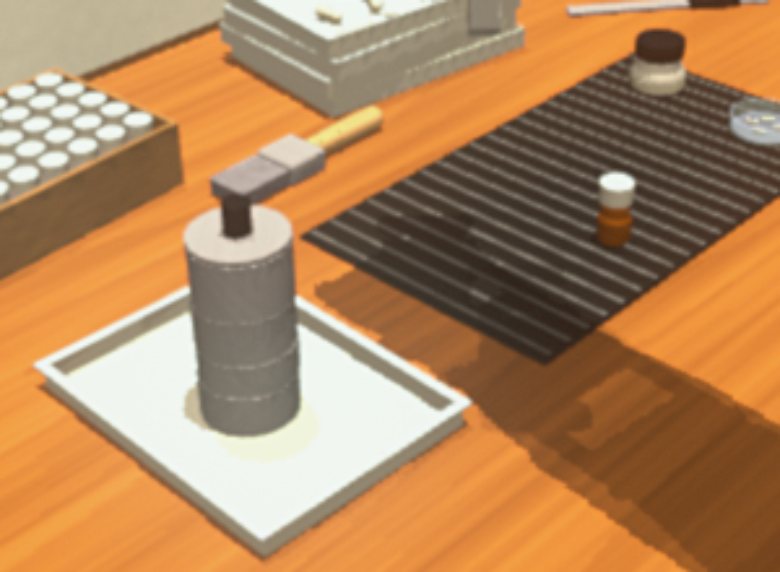

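The stack stands fully nested: the lid's disc is at crop (238,232), against a predicted (236,228), and the knob top is at about (235,196), as expected. The dish, vial and pot haven't moved, so I'm handing in.

```bash
python3 -c "
from station import workorder
print(workorder.hand_in())"
```

```text
the job is handed in; nothing more can be done
None
```

I stacked the sieve set in the middle of the tray (pan, fine, medium, coarse, lid), all nested home in the final picture, with the dish, vial and pot left where they were, and handed it in at about 34 s on the robot's clock (no verdict came back).

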